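# Press a mounted slide to the clicks of the ratchet

### The arm

A 6-joint arm with a two-finger parallel gripper is mounted at the origin on a cart in front of the work surface, level with it; the furniture and walls round the work are solid. World frame = base frame: x ahead of the robot, y to its left, z up, the work surface at z = 0. Lengths are in m, angles in rad, forces in N, time in s.
With the tool pointing down it reaches from about 0.35 to 0.775 m from the base axis. Payload 5.5 kg.
Tool frame: the origin (TCP) lies midway between the tips of the shut fingers; the grasp point (between the pads) lies grasp_offset behind it (grasp_offset is the distance from the TCP to the grasp point, in m); z points along the fingers, y is the line along which they close (so a half turn about z gives the same grasp; the last joint's range is limited). The gripper opens to 85 mm and grips with 20 to 120 N. Pads are 22 mm wide; open, the fingers measure 114 mm over their backs; the gripper's body (76 mm by 85 mm) begins 54 mm behind the grasp point. The pads swing forward as they close: fully open they stand 13 mm farther back than shut.
Start: joints at [-1.484, 0.313, 0.046, 1.304, 0, 1.431], TCP at [0.129, -0.56, 0.231] pointing down, gripper open.
Joint ranges: [-2.76, 2.76], [-0.86, 1.69], [-1.03, 1.26], [-2.2, 2.34], [-1.47, 1.5], [-3.14, 3.14]. Speed limits (rad/s): [2.57, 2.57, 3.14, 3.14, 3.14, 3.14].

### API

Orientations are given as a unit quaternion [w, x, y, z].
In Python, from workcell import * gives the robot as it stands.
- The arm moves only by the tool step_arm, never from a script. Its argument "deltas" is a list of rows, each a list of 7 numbers: the shift along the world's x, y, z in mm, then the turn, a rotation vector about the world's x, y, z in degrees, then the gripper's target within -1 to 1 (fully open at 1, half-way at 0, shut at -1). A call has 1 to 5 rows; each row shifts and turns the commanded pose from where the row before left it; what a row does not reach is not made up. A row lasts 1/10 s, in which the tool goes at most 50 mm and 8.59 degrees, less where a joint would pass 70% of its speed; a pose out of reach is approached as far as the arm can. A call is refused whole if a number of a shift passes 50 or a number of a turn 8.59, either way. A call with a gripper value outside its range is refused whole. The fingers move at their own pace and stop on an object; "newtons" is the grip in N (left out, the last holds). Time passes only in rows, so rows that do not move let the fingers close. It gives the time, the measured TCP pose, the force, the opening and the grip force at its end, in the units of the state.
- get_state(): the state, without advancing time (a new reading comes with each control period).
- read_camera(name): name is "scene" or "top"; returns a dict with "image" (384x512x3 uint8, red, green, blue), "z_map" (384x512 float32, m along the optical axis (not along the pixel's ray), 0 where there is no reading), "K" (3x3 intrinsics, pixels), "dist_coeffs" ([k1, k2, p1, p2, k3] as OpenCV has them; the pictures are not rectified), "world_from_camera" (4x4, takes a point from camera to world coordinates). Camera axes: x right, y down, z forward; pixel columns grow to the right and rows downward; lengths in m; the calibration is good to about 2 mm. A picture is of the moment at which its call begins.
- hand_in(): hands the job in; it is judged then, once.
The state is a dict: "clock": time; "joint_pos": joint angles; "qvel": joint speeds; "tau": joint torques, N m; "tcp_pos": TCP position; "orientation": TCP orientation; "wrist_force": force on the tool from outside, world axes, zero at the start; "ft_torque": the same for the moment, N m; "finger_gap": finger opening in m; "grip_force": force on a finger pad.
Only numpy, scipy, OpenCV 4.12 (cv2) and the standard library are available. Lean on these libraries where they do the work, as an engineer would, in place of code of your own. Each camera call takes 0.05 s, during which the arm holds its last target. There are 200 camera calls.

### The job

Lay the slide carrier flat in the nest of the slide press, down between its six locating pins. Swing the press arm over it all the way to its stop, then turn the small knurled ratchet cap on top of the arm's head clockwise (seen from above) until the ram sits on the slide and the cap's slip clutch clicks over: two to four clicks are right, more spoil the preparation. The wider sleeve below the cap bypasses the clutch and can overload the glass, so work by the cap, and leave the bottles and the cover-glass box where they stand.

Things in the scene. Friction and masses are not known exactly. Their poses are not given: they have to be found in the camera images.
- carrier_center (a point): centre of the loose slide carrier: a flat aluminium block 40 (its x) x 96 (its y) x 10 mm high (z up), 0.12 kg, with a glass slide let into its top. The point is 5 mm above its underside. Grasp it across the 40 mm, at the middle of its length; it fits the nest either way round
- nest (a point): centre of the press's steel bed (66 x 126 mm, 30 mm above the bench), where the middle of the carrier's underside belongs; x points away to the arm's post, y along the carrier's length, z up. Six locating pins, 8 mm thick, 8 mm high, tops coned, stand at x, y = (+-25.5, +-34) and (0, +-53.5) mm: 1.5 mm play each way for the carrier, room for fingers between the side pins
- post (a point): top of the post with the arm's upright hinge axis, 100 mm along nest x, 71 mm above the bench. The press is fixed; its grey base, 13 mm high, is 136 mm wide from 48 mm in front of the nest to 44 mm behind it and 66 mm wide from there to 132 mm
- swing_arm (a joint): angle of the press arm about its post, rad: 0 = against its stop, head exactly over the nest; it starts at 1.25 to 1.5, swung aside counter-clockwise seen from above (toward nest -y). Stiff hinge, about 2.5 N at the head; it stays where it is left
- press_head (a point): point on the axis of the head at the free end of the grey press arm, 100 mm from the post's axis, 84 mm above the bench; x points along the arm to the post. Beam and hub are 72 to 108 mm above the bench, beam 24 mm and head 44 mm wide; the ram's foot hangs 42 to 48 mm above the bench at the start and clears a seated carrier
- cap_center (a point): centre of the knurled ratchet cap on top of the head: a steel cylinder 30 mm in diameter, 28 mm high, its top 148.5 mm above the bench, axis upright; it neither rises nor sinks as it turns. It turns sleeve and screw against an even drag of about 0.2 N m until the ram is seated, after 0.22 to 0.62 turn; then the torque climbs over 0.07 turn and its clutch gives way at about 0.38 N m
- cap_line (a point): outer end of the white line across the cap's top, 13.5 mm from its axis. It stands over the sleeve's line at the start; once the ram is seated each click carries it 18 degrees clockwise past that line (twenty clicks a turn), the torque swinging between 0.22 and 0.38 N m
- sleeve_line (a point): outer end of the dark line on top of the sleeve, 18.5 mm from the axis; x points outward along the line, z up. The sleeve, 40 mm in diameter and 22 mm high, ends 1 mm below the cap; it drives the screw directly (16 mm of ram travel a turn, clockwise lowers) and stands still once the ram is seated
- carrier: the slide carrier itself, origin at the centre of its underside, axes as for its centre point
- oil_amber: small brown glass bottle with black cap, 31 mm across, 62 mm tall, behind the carrier; not to be moved
- dropper_white: small white dropper bottle, 27 mm across, 66 mm tall, behind the carrier; not to be moved
- stain_w: brown dropper bottle with a red teat, 42 mm across, 122 mm tall, right of the carrier; not to be moved
- coverslip_box: clear cover-glass box, 74 x 92 x 26 mm, left of the press; not to be moved

How it is judged:
On the way, in this order (a step that is already met when the one before it is completed fails the run):
1. the carrier lies in the nest, flat on the bed between the pins, and is let go (horizontal distance between carrier_center and nest below 0.004 m and z of carrier_center in the frame of nest below 0.0075 m and angle between the y axis of carrier_center and the y axis of nest, either way round below 0.08 rad and angle between carrier_center's own z axis and vertical below 0.06 rad and contact force between the fingers and carrier below 0.1 N), for 0.2 s.
2. the press arm is swung over it to its stop (horizontal distance between carrier_center and nest below 0.004 m and z of carrier_center in the frame of nest below 0.0075 m and angle between the y axis of carrier_center and the y axis of nest, either way round below 0.08 rad and angle between carrier_center's own z axis and vertical below 0.06 rad and value of joint swing_arm below 0.03 rad), for 0.2 s.
3. the ram is seated on the slide and the clutch has clicked twice (all of step 2 and y of cap_line in the frame of sleeve_line below -0.0061 m and contact force between swing_arm and carrier between 35 and 150 N), for 0.2 s.
At the end, for the whole second after the job is handed in: The carrier lies flat in the nest (centre within 4 mm, 0.08 rad), the arm is within 0.03 rad of its stop, the ram presses on the slide with 35 to 150 N (the clutch leaves about 80 N), the cap's line stands two to four clicks past the sleeve's line, and all is let go and at rest (all of step 3 and linear speed of carrier below 0.01 m/s); the robot touches nothing.
It fails at once if the slide is pressed with more than 150 N (the clutch bypassed) (contact force between swing_arm and carrier above 150 N).
It fails at once if the clutch is driven more than 1.45 rad on, which is past its fourth click (x of cap_line in the frame of sleeve_line below -0.0169 m).
It fails at once if a bottle or the cover-glass box is moved by more than 15 mm (distance of any of oil_amber, dropper_white, stain_w, coverslip_box from where it was at the start of the episode above 0.015 m).
It also fails if it takes over 72 s, if anything falls off the work surface, if the arm or the gripper's body presses on something with over 40 N, if the wrist force passes 120 N, or if a joint passes its speed limit or range.

## Working session

There is one attempt and no reset: what is moved stays moved. The work goes in short steps, Python scripts to look and compute and a tool call to move; the robot and the scene stay as the last step left them, time stands still between calls to the robot, and variables do not carry over. Pictures are saved under pics/ and viewed, at most 10 in all, crops included, and the job is handed in when it is done.

Besides the shell and the picture viewer there is one more tool, called by a JSON object that holds its "op" and its "data", one argument or row to a line. step_arm: Moves the arm, as the interface text tells. Its arguments: {"type":"object","properties":{"deltas":{"type":"array","items":{"type":"array","items":{"type":"number"}}},"newtons":{"type":"number"}},"required":["deltas"]}

```bash
ls; mkdir -p pics
python3 - <<'E'
from workcell import *
import cv2,pickle
s=get_state();print(s)
for n in("scene","top"):
    c=read_camera(n);pickle.dump(c,open(n+'.pkl','wb'));cv2.imwrite(f'pics/{n}0.png',cv2.resize(c["image"][:,:,::-1],(800,600)))
    print(c["K"],c["dist_coeffs"],c["world_from_camera"])
E
```

```text
pics
{'clock': 0.0, 'joint_pos': array([-1.48360279e+00,  3.13992192e-01,  4.49603678e-02,  1.30360759e+00,
       -3.49538921e-05,  1.43119515e+00]), 'qvel': array([ 7.72425754e-04, -7.39613905e-04, -4.54501063e-04,  2.76992646e-03,
        1.14246801e-03,  5.57960042e-05]), 'tau': array([-1.43795151e-03, -4.80630147e+01,  2.98530453e+01,  1.95578038e-02,
       -4.06320614e-04,  5.04654707e-06]), 'tcp_pos': array([ 0.12922537, -0.55975211,  0.23040594]), 'orientation': array([-9.21687528e-04,  9.93576983e-01,  1.13154453e-01,  6.67432217e-06]), 'wrist_force': array([-0.19734725,  0.10757394,  0.40020027]), 'ft_torque': array([-0.0032388 , -0.02001701,  0.01851616]), 'grip_force': 0.0, 'finger_gap': 0.08534757756452996}
[[465.69435506   0.         253.11646002]
 [  0.         465.69435506 192.36709708]
 [  0.           0.           1.        ]] [0.02587791 0.         0.         0.         0.        ] [[-0.78990062 -0.4065097   0.4591371  -0.02985111]
 [-0.61307369  0.50631702 -0.60645175  0.49203487]
 [ 0.0140596  -0.76052149 -0.64916053  0.90823646]
 [ 0.          0.          0.          1.        ]]
[[356.3874282    0.         257.44626267]
 [  0.         356.3874282  186.10537171]
 [  0.           0.           1.        ]] [-0.03734771  0.          0.          0.          0.        ] [[-0.13177551 -0.95923109  0.25002185  0.33965003]
 [-0.99126806  0.12629759 -0.03790178 -0.22359399]
 [ 0.00477941 -0.2528332  -0.96749808  0.98147665]
 [ 0.          0.          0.          1.        ]]
```

View pics/scene0.png

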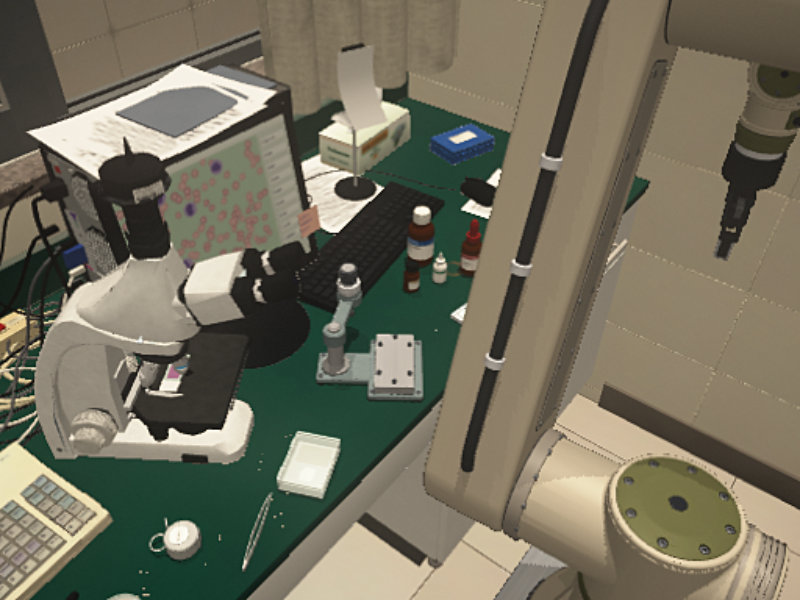

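View pics/top0.png

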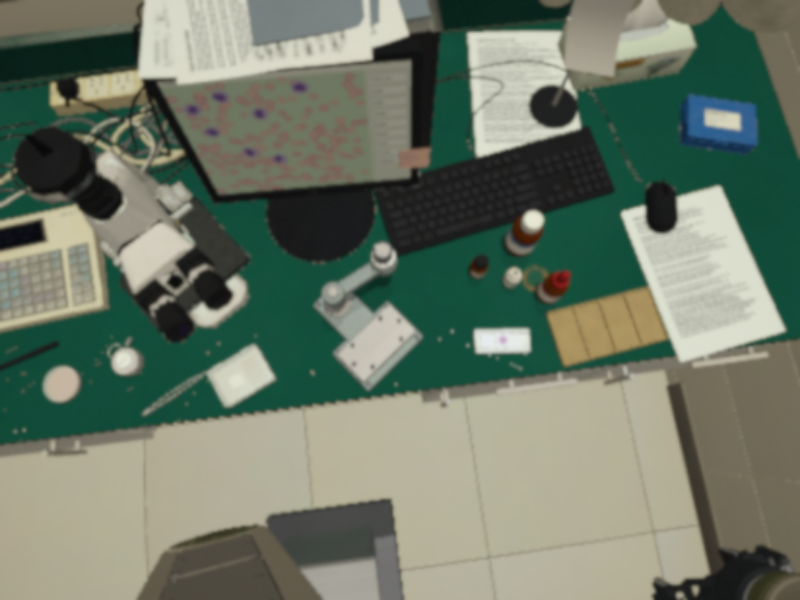

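The scene view shows the press at about (370,350), with the arm post at (335,350) and the head at (348,280). The carrier is mostly hidden behind the robot arm. In the top view the carrier is at (502,340), the press bed at (378,345), the post at (335,295), the head at (382,258) and the box at (240,375).

```bash
cat > h.py <<'E'
import cv2,numpy as np,pickle
def ray(c,uv,z):
    p=cv2.undistortPoints(np.array(uv,float).reshape(-1,1,2),c["K"],c["dist_coeffs"]).reshape(-1,2)
    T=c["world_from_camera"];d=np.c_[p,np.ones(len(p))]@T[:3,:3].T
    return T[:3,3]+d*((z-T[2,3])/d[:,2])[:,None]
def world(c):
    h,w=c["z_map"].shape;u,v=np.meshgrid(np.arange(w),np.arange(h))
    p=cv2.undistortPoints(np.stack([u,v],-1).reshape(-1,1,2).astype(float),c["K"],c["dist_coeffs"]).reshape(h,w,2)
    P=np.dstack([p,np.ones((h,w))])*c["z_map"][...,None]
    T=c["world_from_camera"];return P@T[:3,:3].T+T[:3,3]
def rect(c,mask,z):
    cs,_=cv2.findContours(mask.astype(np.uint8),cv2.RETR_EXTERNAL,cv2.CHAIN_APPROX_NONE)
    k=max(cs,key=cv2.contourArea);w=ray(c,k.reshape(-1,2),z)[:,:2]*1000
    return cv2.minAreaRect(w.astype(np.float32)),k.reshape(-1,2)
E
python3 - <<'E'
from h import *
c=pickle.load(open('top.pkl','rb'));im=c["image"].astype(int);W=world(c)
def box(u0,u1,v0,v1):
    m=np.zeros(im.shape[:2],bool);m[int(v0/1.5625):int(v1/1.5625),int(u0/1.5625):int(u1/1.5625)]=1;return m
r=im[...,0]
m=box(460,545,315,365)&(r>110);print('carrier',rect(c,m,.010)[0],m.sum(),np.median(W[m],0))
m=box(330,430,290,395)&(r>135)&(W[...,2]>.02)&(W[...,2]<.05);print('bed',rect(c,m,.030)[0],m.sum(),np.median(W[m],0))
m=box(305,430,230,395)&(W[...,2]>.006)&(r<135)&(W[...,2]<.025)
print('base',rect(c,m,.013)[0],m.sum())
for n,z,b in(('post',.071,(310,360,270,315)),('cap',.1485,(360,405,230,275))):
    m=box(*b)&(W[...,2]>z-.008);print(n,m.sum(),cv2.minEnclosingCircle(np.argwhere(m)[:,::-1].astype(np.float32)),np.mean(W[m],0),W[m][:,2].max())
a=c["image"][195:255,195:275,::-1];cv2.imwrite('pics/c1.png',np.hstack([cv2.resize(a,(400,300),interpolation=2),cv2.resize(c["image"][195:255,280:360,::-1],(400,300),interpolation=2)]))
a=c["image"][150:210,195:275,::-1];cv2.imwrite('pics/c1.png',np.vstack([cv2.imread('pics/c1.png'),np.hstack([cv2.resize(a,(400,300),interpolation=2)]*2)]))
E
```

```text
carrier ((476.3643493652344, -423.6225280761719), (100.56854248046875, 47.35887145996094), 82.4326400756836) 600 [ 0.4782339  -0.42269267  0.0091168 ]
bed ((499.6180114746094, -204.20562744140625), (67.10067749023438, 125.73419189453125), 36.49656295776367) 1180 [ 0.50002133 -0.20181037  0.02995711]
base ((690.1234130859375, -152.4599609375), (118.72509002685547, 63.67215347290039), 82.47254180908203) 1337
post 316 ((214.0, 185.0), 19.20947265625) [ 0.58210193 -0.15687816  0.1009049 ] 0.9814766465457708
cap 122 ((246.0853729248047, 163.6707305908203), 9.20341682434082) [ 0.62087596 -0.233019    0.15521488] 0.9814766465457708
```

View pics/c1.png

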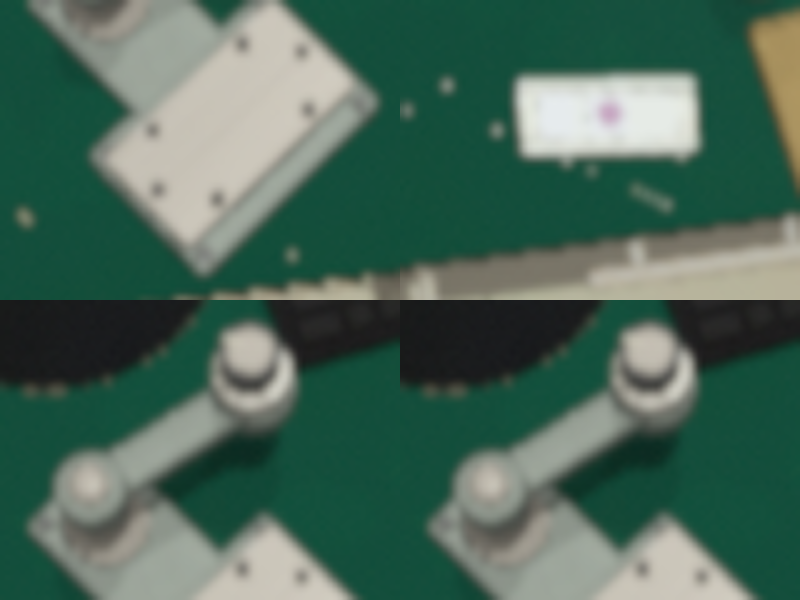

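The crops show the carrier as a white block centred near native pixel (321,218). The six pins show as dark dots, with a centroid near (240.5,218.6). The post is at about (213,188) and the cap at about (245,164).

Run:
```python
from h import *
import workcell;print('go',getattr(workcell,'grasp_offset',None))
c=pickle.load(open('top.pkl','rb'));im=c["image"].astype(float);W=world(c)
r=im[...,0]
m=np.zeros(r.shape,np.uint8);m[203:234,296:350]=r[203:234,296:350]>150
m=cv2.morphologyEx(m,cv2.MORPH_OPEN,np.ones((5,5)))
print('carrier',rect(c,m,.010)[0],m.sum());v,u=np.nonzero(m);p=ray(c,np.c_[u,v],.010)[:,:2]*1000
print(p.mean(0),np.degrees(0.5*np.arctan2(2*np.cov(p.T)[0,1],np.cov(p.T)[0,0]-np.cov(p.T)[1,1])))
# pins
pp=np.array([(242,44),(302,50),(308,110),(152,130),(158,188),(217,198)])
g=cv2.GaussianBlur(r,(0,0),4)-cv2.GaussianBlur(r,(0,0),.7);q=[]
for a,b in pp:
    u=195+(a+.5)/5-.5;v=195+(b+.5)/5-.5;ui,vi=round(u),round(v)
    w=np.clip(g[vi-2:vi+3,ui-2:ui+3],0,None);yy,xx=np.mgrid[vi-2:vi+3,ui-2:ui+3];q.append(((w*xx).sum()/w.sum(),(w*yy).sum()/w.sum()))
P=ray(c,q,.036)[:,:2]*1000;print(P.round(1))
# order: side(-?) similarity fit
M=np.array([(25.5,-34),(0,-53.5),(-25.5,-34),(25.5,34),(0,53.5),(-25.5,34)])
A,_=cv2.estimateAffinePartial2D(M,P);print('nest',A[:,2],np.degrees(np.arctan2(A[1,0],A[0,0])),np.hypot(A[0,0],A[1,0]),(M@A[:,:2].T+A[:,2]-P).round(1))
for n,z,b in(('post',(.09,.125),(200,228,172,202)),('cap',(.13,.16),(230,262,145,180))):
    m=np.zeros(r.shape,bool);m[b[2]:b[3],b[0]:b[1]]=1;m&=(W[...,2]>z[0])&(W[...,2]<z[1]);print(n,m.sum(),np.median(W[m],0),(W[m].min(0)+W[m].max(0))/2)
# bottles
for n,(a,b) in dict(amber=(478,265),white=(513,277),red=(552,285)).items():print(n,W[int(b/1.5625),int(a/1.5625)])
```

```text
go 0.0187
carrier ((479.08642578125, -424.0747985839844), (95.73873138427734, 41.897544860839844), 82.38402557373047) 538
[ 478.26638493 -424.30488117] 84.26815996464877
[[ 540.4 -215.6]
 [ 531.8 -245.7]
 [ 500.7 -246.2]
 [ 500.3 -162.6]
 [ 469.5 -162.5]
 [ 459.7 -192.3]]
nest [ 500.42503357 -204.16702271] 36.952887194024875 0.9796941199276885 [[-0.  -0.1]
 [ 0.1 -0.3]
 [-0.2  0.4]
 [ 0.   0.1]
 [-0.6  0.2]
 [ 0.7 -0.3]]
post 251 [ 0.58349401 -0.15150455  0.0972906 ] [ 0.58557429 -0.15504196  0.10020499]
cap 138 [ 0.62116729 -0.23322301  0.14826947] [ 0.62401762 -0.23305216  0.14232099]
amber [ 0.60764628 -0.39327882  0.06276821]
white [ 0.58026342 -0.45377454  0.05163893]
red [ 0.55298999 -0.51273472  0.07083369]
```

{"op": "step_arm", "data": {
  "deltas": [
    [35, 13.6, -10, 0, 0, 7.03, 1],
    [35, 13.6, -10, 0, 0, 7.03, 1],
    [35, 13.6, -10, 0, 0, 7.03, 1],
    [35, 13.6, -10, 0, 0, 7.03, 1],
    [35, 13.6, -10, 0, 0, 7.03, 1]
  ],
  "newtons": 40
}}

```text
clock: 0.6
tcp_pos: [0.3054, -0.4913, 0.1805]
orientation: [-0.0, 0.912, 0.41, 0.0]
wrist_force: [-0.3, -1.2, -0.4]
finger_gap: 0.0853
grip_force: 0.0
```

{"op": "step_arm", "data": {
  "deltas": [
    [35, 13.6, -10, 0, 0, 7.03, 1],
    [35, 13.6, -10, 0, 0, 7.03, 1],
    [35, 13.6, -10, 0, 0, 7.03, 1],
    [35, 13.6, -10, 0, 0, 7.03, 1],
    [35, 13.6, -10, 0, 0, 7.03, 1]
  ]
}}

```text
clock: 1.1
tcp_pos: [0.4804, -0.4233, 0.1304]
orientation: [-0.0, 0.746, 0.666, 0.0]
wrist_force: [-1.0, -1.2, -0.2]
finger_gap: 0.0857
grip_force: 0.0
```

{"op": "step_arm", "data": {
  "deltas": [
    [0, 0, 0, 0, 0, 0, 0.5],
    [0, 0, 0, 0, 0, 0, 0.5]
  ]
}}

```text
clock: 1.3
tcp_pos: [0.4794, -0.4233, 0.1303]
orientation: [-0.001, 0.747, 0.665, -0.0]
wrist_force: [-0.5, -0.4, -0.5]
finger_gap: 0.0642
grip_force: 0.0
```

Run:
```python
from workcell import *
from h import *
c=read_camera("scene");pickle.dump(c,open('scene1.pkl','wb'))
K,T=c["K"],c["world_from_camera"];R=T[:3,:3].T
uv=cv2.projectPoints(np.array([[.4788,-.4242,.01],[.5004,-.2042,.03],[.4794,-.4233,.1303]]),cv2.Rodrigues(R)[0],-R@T[:3,3],K,c["dist_coeffs"])[0].reshape(-1,2);print(uv)
u,v=uv[0].astype(int);a=c["image"][v-75:v+45,u-80:u+80,::-1]
cv2.imwrite('pics/s1.png',cv2.resize(a,(800,600),interpolation=2))
```

```text
[[303.12078295 196.5937468 ]
 [251.4769354  230.00032182]
 [306.39599502 163.98407973]]
```

View pics/s1.png

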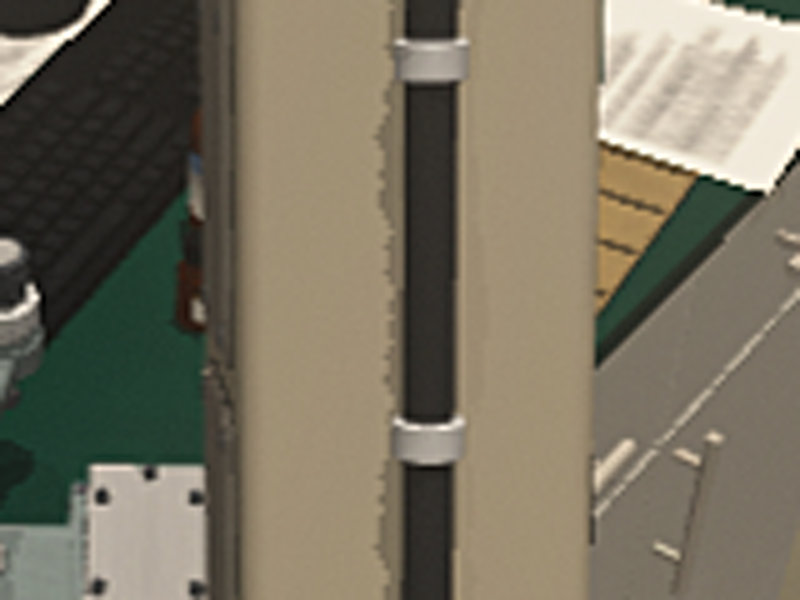

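The robot's own arm hides the carrier in the scene view, so I'll go by the top view and descend.

{"op": "step_arm", "data": {
  "deltas": [
    [0, -0.5, -30, 0, 0, 0, 0.5],
    [0, -0.4, -30, 0, 0, 0, 0.5],
    [0, 0, -30, 0, 0, 0, 0.5],
    [0, 0, -25, 0, 0, 0, 0.5],
    [0, 0, -13, 0, 0, 0, 0.4]
  ]
}}

```text
clock: 1.85
tcp_pos: [0.4769, -0.4252, 0.0015]
orientation: [-0.001, 0.748, 0.663, -0.0]
wrist_force: [-0.2, 0.1, 0.9]
finger_gap: 0.06
grip_force: 0.0
```

{"op": "step_arm", "data": {
  "deltas": [
    [0, 0, 0, 0, 0, 0, -0.3],
    [0, 0, 0, 0, 0, 0, -0.3],
    [0, 0, 0, 0, 0, 0, -0.3],
    [0, 0, 0, 0, 0, 0, -0.3],
    [0, 0, 0, 0, 0, 0, -0.3]
  ]
}}

```text
clock: 2.35
tcp_pos: [0.4798, -0.4257, 0.0044]
orientation: [0.001, 0.747, 0.665, 0.0]
wrist_force: [-0.8, 0.4, -0.5]
finger_gap: 0.0386
grip_force: 42.8
```

{"op": "step_arm", "data": {
  "deltas": [
    [0, 0, 10, 0, 0, 0, -0.3],
    [0, 0, 25, 0, 0, 0, -0.3],
    [0, 0, 25, 0, 0, 0, -0.3],
    [0, 0, 20, 0, 0, 0, -0.3],
    [2, 20, 0, 0, 0, 4, -0.3]
  ],
  "newtons": 60
}}

```text
clock: 2.85
tcp_pos: [0.4833, -0.4092, 0.0881]
orientation: [0.005, 0.724, 0.69, -0.0]
wrist_force: [0.7, 0.3, 0.3]
finger_gap: 0.0375
grip_force: 64.2
```

{"op": "step_arm", "data": {
  "deltas": [
    [2, 25, 0, 0, 0, 5, -0.3],
    [3, 30, 0, 0, 0, 6, -0.3],
    [3, 30, 0, 0, 0, 6, -0.3],
    [3, 30, 0, 0, 0, 6, -0.3],
    [3, 30, 0, 0, 0, 6, -0.3]
  ]
}}

```text
clock: 3.35
tcp_pos: [0.4956, -0.2592, 0.0844]
orientation: [0.001, 0.526, 0.851, 0.0]
wrist_force: [0.0, -0.1, -0.9]
finger_gap: 0.0374
grip_force: 64.2
```

{"op": "step_arm", "data": {
  "deltas": [
    [3, 30, 0, 0, 0, 6, -0.3],
    [2.6, 25, 0, 0, 0, 4.4, -0.3],
    [0, 0, 0, 0, 0, 0, -0.3],
    [0, 0, 0, 0, 0, 0, -0.3]
  ]
}}

```text
clock: 3.75
tcp_pos: [0.5014, -0.205, 0.0843]
orientation: [0.001, 0.448, 0.894, -0.0]
wrist_force: [0.6, 0.0, -0.6]
finger_gap: 0.0379
grip_force: 64.2
```

Run:
```python
from workcell import *
from h import *
s=get_state();print(s["tcp_pos"],s["orientation"],s["finger_gap"],s["wrist_force"])
o=[]
for n in("scene","top"):
    c=read_camera(n);pickle.dump(c,open(n+'2.pkl','wb'))
    K,T=c["K"],c["world_from_camera"];R=T[:3,:3].T
    uv=cv2.projectPoints(np.array([[.5004,-.2042,.05]]),cv2.Rodrigues(R)[0],-R@T[:3,3],K,c["dist_coeffs"])[0].reshape(-1,2);print(uv)
    u,v=uv[0].astype(int);o.append(cv2.resize(c["image"][v-60:v+60,u-40:u+40,::-1],(400,600),interpolation=2));print(u-40,v-60)
cv2.imwrite('pics/n2.png',np.hstack(o))
```

```text
[ 0.50138792 -0.20500477  0.08425598] [ 7.37426897e-04  4.48296258e-01  8.93884714e-01 -2.00083901e-04] 0.03791134129670006 [ 0.62104829  0.00354506 -0.62213681]
[[251.56670352 224.6047921 ]]
211 164
[[240.45681515 217.82794379]]
200 157
```

View pics/n2.png

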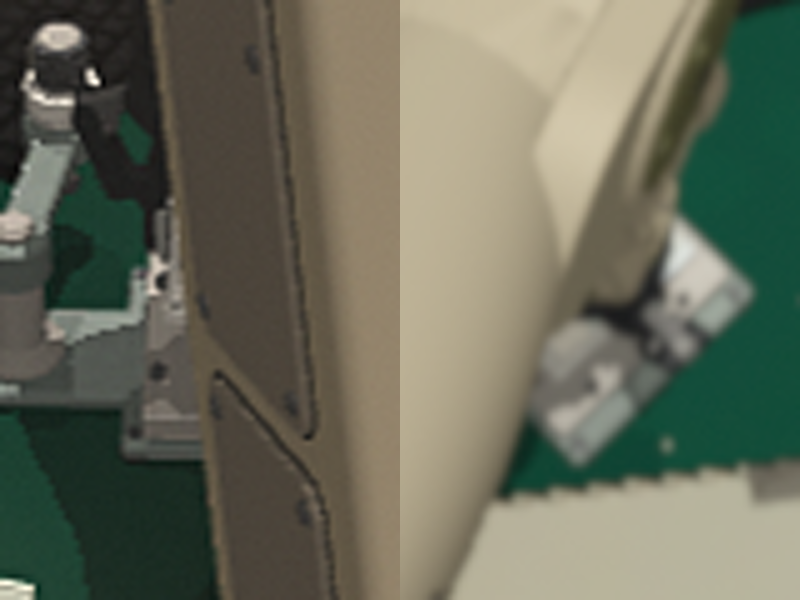

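The scene view is blocked by the robot arm. In the top view the carrier's bright right end shows at about crop (700,255), over the bed at (690,330). I'll locate that end by depth.

Run:
```python
from h import *
c=pickle.load(open('top2.pkl','rb'));W=world(c);r=c["image"][...,0].astype(int)
a=np.radians(36.75);R=np.array([[np.cos(a),np.sin(a)],[-np.sin(a),np.cos(a)]])
sub=np.s_[190:240,225:275];z=W[sub][...,2]*1000
N=((W[sub][...,:2]*1000-[500.4,-204.2])@R.T)
print(np.array2string(z[::1,::1][8:42,0:50:1].astype(int),max_line_width=400,threshold=9999))
m=(z>76)&(z<94)&(np.abs(N[...,0])<35)
print(m.sum());P=N[m];print(P.min(0),P.max(0),np.median(z[m]))
np.set_printoptions(suppress=True,linewidth=250)
# robust: y extreme per x bin
for x in range(-24,26,4):
    q=P[(P[:,0]>=x)&(P[:,0]<x+4)]
    if len(q):print(x,q[:,1].min().round(1),q[:,1].max().round(1),len(q))
```

```text
[[592 592 589 587 585 585 585 584 585 585 585 585 586 578 572 563 555 546 536 527 525 523 523 511 419 396 981 382 346 305   0  -2   4  -2  -1   2  -2  -2   0   0   0  -1   2  -1  -1   0   0  -3   2   1]
 [592 592 589 588 586 584 585 584 584 585 585 585 583 576 568 559 552 543 532 522 518 518 424 420 399 394 391 345 344 305   0  -1  -1  -3   0   1   0   1  -1   0  -3  -1   0  -2   0  -2   0   0  -1   0]
 [593 592 590 586 586 584 583 582 583 584 585 582 580 572 565 555 547 539 527 519 509 494 421 418 396 392 385 344 304 298  10  -1   0   2  -1  -1   0   1   0  -1   0   0   0   0   0  -1   1   0   0  -2]
 [593 591 590 588 587 584 581 582 581 584 583 583 577 570 561 552 544 533 524 512 504 420 419 399 394 390 345 343 305 290  31  13   0   1  -2  -1  -1  -1   0   1   0   1  -2   0  -2   0   3   0   0   2]
 [593 592 591 589 586 583 582 582 583 582 582 581 573 565 558 549 538 529 519 508 498 433 400 398 392 386 344 306 303 258  30  28  11  -1   0 981   1   0  -1   0  -1   0   0   0   1   0   1   0   1   0]
 [594 592 591 589 585 583 581 582 582 580 583 576 570 561 552 543 534 523 513 502 435
[... 5279 characters left out ...]
 28  29  27 132 152 172 185 188 185 187 184 184  -2   1   0   0   0   2   0   0   0   0  -1   1   1   1   1   1   0]
 [594 590 582  32  90  90  90  92  90  90  88  29  32  31  29  30  31  29  31  28  30  31  30   9  12  13 150 186 187 185 185 181   0  -1   0   0  -1  -2   1   2  -2   0   3  -1   1  -2   0  -1   2  -1]
 [593 588 580  29  82  91  90  91  90  89  28  26  27  29  29  26  28  31  30  31  30  28  11  14  11  12  13  14 182 188 182   1   0   0   0   0   1   1   1   0   1  -2   1   0   0   0   0  -2   1   2]]
121
[-22.00136483 -47.73441328] [-0.91058714 46.74373887] 90.09193229913615
-24 9.8 9.8 1
-20 -47.6 46.7 33
-16 -47.5 46.7 29
-12 -47.7 46.7 29
-8 -47.3 45.4 19
-4 20.5 40.1 10
```

The visible edges put the held carrier within 1 mm of the nest, centre about (-0.8,-0.5) mm in nest axes, with its underside at 80 mm. Lowering.

{"op": "step_arm", "data": {
  "deltas": [
    [0.1, 0.6, -15, 0, 0, 0, -0.3],
    [0, 0, -15, 0, 0, 0, -0.3],
    [0, 0, -8, 0, 0, 0, -0.3],
    [0, 0, -3, 0, 0, 0, -0.3],
    [0, 0, 0, 0, 0, 0, -0.3]
  ]
}}

```text
clock: 4.35
tcp_pos: [0.5008, -0.205, 0.0421]
orientation: [-0.0, 0.449, 0.894, 0.0]
wrist_force: [-0.3, 0.0, -1.4]
finger_gap: 0.0378
grip_force: 64.2
```

{"op": "step_arm", "data": {
  "deltas": [
    [0, 0, -2, 0, 0, 0, -0.3],
    [0, 0, -2, 0, 0, 0, -0.3],
    [0, 0, -2, 0, 0, 0, -0.3],
    [0, 0, -1, 0, 0, 0, -0.3],
    [0, 0, 0, 0, 0, 0, -0.3]
  ]
}}

```text
clock: 4.85
tcp_pos: [0.5009, -0.2046, 0.0352]
orientation: [-0.0, 0.449, 0.894, -0.0]
wrist_force: [-0.4, -0.5, -1.4]
finger_gap: 0.0374
grip_force: 64.2
```

{"op": "step_arm", "data": {
  "deltas": [
    [0, 0, -1, 0, 0, 0, -0.3],
    [0, 0, -0.5, 0, 0, 0, -0.3],
    [0, 0, 0, 0, 0, 0, -0.3]
  ]
}}

```text
clock: 5.15
tcp_pos: [0.5009, -0.2046, 0.0338]
orientation: [-0.0, 0.449, 0.894, 0.0]
wrist_force: [-1.4, -0.5, -0.8]
finger_gap: 0.0375
grip_force: 64.2
```

{"op": "step_arm", "data": {
  "deltas": [
    [0, 0, -0.5, 0, 0, 0, -0.3],
    [0, 0, -0.5, 0, 0, 0, -0.3],
    [0, 0, 0, 0, 0, 0, -0.3]
  ]
}}

```text
clock: 5.45
tcp_pos: [0.501, -0.2046, 0.0336]
orientation: [0.0, 0.449, 0.894, -0.0]
wrist_force: [-2.5, -0.4, 6.1]
finger_gap: 0.038
grip_force: 65.0
```

Contact came at the seated height (33.6 mm, +6 N). Releasing and lifting.

{"op": "step_arm", "data": {
  "deltas": [
    [0, 0, 0.5, 0, 0, 0, 0.2],
    [0, 0, 0, 0, 0, 0, 0.2],
    [0, 0, 0, 0, 0, 0, 0.2],
    [0, 0, 5, 0, 0, 0, 0.2],
    [0, 0, 20, 0, 0, 0, 0.2]
  ]
}}

```text
clock: 5.95
tcp_pos: [0.4994, -0.2037, 0.0569]
orientation: [-0.002, 0.449, 0.894, 0.0]
wrist_force: [0.3, -0.3, -0.1]
finger_gap: 0.051
grip_force: 0.0
```

{"op": "step_arm", "data": {
  "deltas": [
    [0, 0, 40, 0, 0, 0, 0.2],
    [0, 0, 45, 0, 0, 8.4, 0.2],
    [5, 0, 40, 0, 0, 8.4, 0.2],
    [10, 0, 20, 0, 0, 8.4, 0.2],
    [10, -2, 0, 0, 0, 8.4, 0.2]
  ]
}}

```text
clock: 6.45
tcp_pos: [0.5282, -0.2076, 0.2081]
orientation: [0.004, 0.168, 0.986, -0.001]
wrist_force: [-0.1, 0.2, 0.3]
finger_gap: 0.0516
grip_force: 0.0
```

{"op": "step_arm", "data": {
  "deltas": [
    [10, -2, 0, 0, 0, 8.4, 0.2],
    [10, -2, 0, 0, 0, 8.4, 0.2],
    [10, -2, 0, 0, 0, 8.4, 0.2],
    [10, -2, 0, 0, 0, 8.4, 0.2],
    [10, -2, 0, 0, 0, 8.4, 0.2]
  ]
}}

```text
clock: 6.95
tcp_pos: [0.5764, -0.2166, 0.2035]
orientation: [0.0, -0.196, 0.981, 0.0]
wrist_force: [-1.2, 0.5, -0.4]
finger_gap: 0.0514
grip_force: 0.0
```

{"op": "step_arm", "data": {
  "deltas": [
    [10, -3, 0, 0, 0, 8.4, 0.2],
    [10, -3, 0, 0, 0, 8.4, 0.2],
    [10, -3, 0, 0, 0, 8.4, 0.2],
    [10, -3, 0, 0, 0, 8.4, 0.2],
    [6, -3, 0, 0, 0, 8.4, 0.2]
  ]
}}

```text
clock: 7.45
tcp_pos: [0.6226, -0.2317, 0.2033]
orientation: [0.0, -0.535, 0.845, 0.0]
wrist_force: [-0.3, -0.1, 0.0]
finger_gap: 0.0512
grip_force: 0.0
```

Run:
```python
from workcell import *
from h import *
s=get_state();print(s["tcp_pos"],s["orientation"],s["joint_pos"].round(2),s["finger_gap"])
c=read_camera("top");pickle.dump(c,open('top3.pkl','wb'));W=world(c)
a=np.radians(36.75);R=np.array([[np.cos(a),np.sin(a)],[-np.sin(a),np.cos(a)]])
N=((W[...,:2]*1000-[500.4,-204.2])@R.T);z=W[...,2]*1000
m=(np.abs(N[...,0])<33)&(np.abs(N[...,1])<63)&(z<60)
m2=m&(z>37);P=N[m2];print(m.sum(),m2.sum(),P.min(0),P.max(0),P.mean(0),np.median(z[m2]))
o=[c["image"][170:260,190:310,::-1]]
cv2.imwrite('pics/n3.png',cv2.resize(o[0],(800,600),interpolation=2))
```

```text
[ 0.62259376 -0.23166649  0.20330932] [ 3.98418370e-05 -5.34763764e-01  8.45001604e-01  6.76455445e-05] [-0.48  0.5   0.26  1.33  0.   -1.61] 0.051157981074346666
1173 503 [-27.52279181 -55.32824765] [26.54128711 56.23484688] [1.10533847 0.04562735] 39.538463933919466
```

View pics/n3.png

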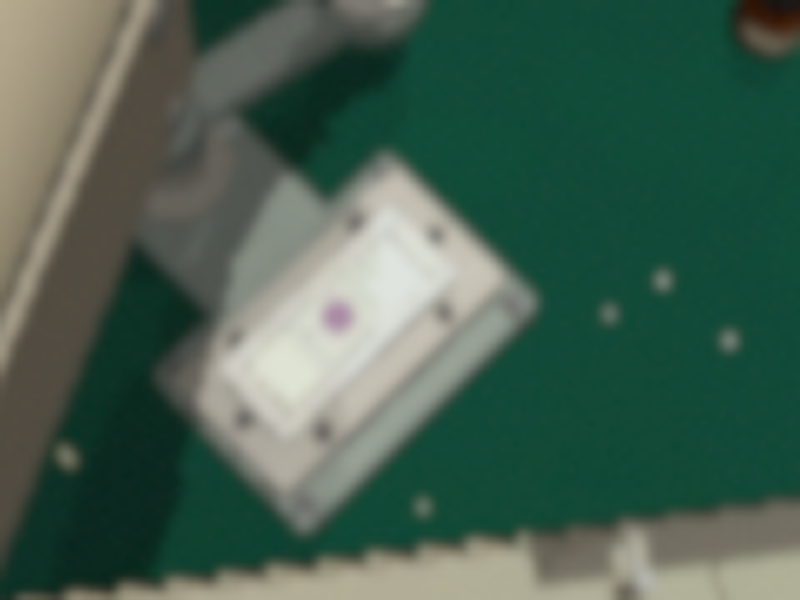

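The carrier sits flat between all six pins (purple specimen at crop (338,315), top at 39.5 mm). Next I cage the cap loosely, with the fingers across the swing direction.

{"op": "step_arm", "data": {
  "deltas": [
    [0, 0, 0, 0, 0, 8.4, 0.3],
    [0, 0, 0, 0, 0, 8.4, 0.3],
    [0, 0, 0, 0, 0, 8.4, 0.3],
    [0, -1, 0, 0, 0, 8.4, 0.3],
    [0, -1, 0, 0, 0, 8.4, 0.3]
  ]
}}

```text
clock: 8.0
tcp_pos: [0.6217, -0.2334, 0.2035]
orientation: [0.0, 0.801, -0.598, -0.0]
wrist_force: [0.0, -0.1, -0.6]
finger_gap: 0.0555
grip_force: 0.0
```

{"op": "step_arm", "data": {
  "deltas": [
    [0, 0, -20, 0, 0, 8.4, 0.3],
    [0, 0, -20, 0, 0, 0, 0.3],
    [0, 0, -20, 0, 0, 0, 0.3],
    [0, 0, -10, 0, 0, 0, 0.3],
    [0, 0, -8, 0, 0, 0, 0.3]
  ]
}}

```text
clock: 8.5
tcp_pos: [0.6216, -0.2334, 0.1246]
orientation: [0.0, 0.842, -0.54, -0.001]
wrist_force: [-0.1, -0.0, 1.0]
finger_gap: 0.0555
grip_force: 0.0
```

Run:
```python
import numpy as np
from workcell import *
s=get_state();print(s["tcp_pos"],s["wrist_force"],s["joint_pos"].round(2),s["finger_gap"],np.degrees(2*np.arctan2(s["orientation"][2],s["orientation"][1])))
C=np.array([580.5,-144.4]);p0=s["tcp_pos"][:2]*1000
prev=np.array([622.8,-235])
for i,t in enumerate(np.linspace(295.1,216.7,16)):
    q=C+100*np.array([np.cos(np.radians(t)),np.sin(np.radians(t))]);
    print(round(t,1),q.round(1),(q-prev).round(1));prev=q
```

```text
[ 0.62155431 -0.23336501  0.12463355] [-0.06468391 -0.01909545  1.02120924] [-0.48  0.53  0.11  1.16 -0.   -2.48] 0.055478414182202555 -65.38357865401503
295.1 [ 622.9 -235. ] [0.1 0. ]
289.9 [ 614.5 -238.4] [-8.4 -3.5]
284.6 [ 605.8 -241.2] [-8.7 -2.7]
279.4 [ 596.9 -243.1] [-8.9 -1.9]
274.2 [ 587.8 -244.1] [-9.1 -1.1]
269.0 [ 578.7 -244.4] [-9.1 -0.3]
263.7 [ 569.6 -243.8] [-9.1  0.6]
258.5 [ 560.6 -242.4] [-9.   1.4]
253.3 [ 551.7 -240.2] [-8.8  2.2]
248.1 [ 543.1 -237.2] [-8.6  3. ]
242.8 [ 534.8 -233.4] [-8.3  3.8]
237.6 [ 526.9 -228.8] [-7.9  4.5]
232.4 [ 519.5 -223.6] [-7.5  5.2]
227.2 [ 512.5 -217.7] [-7.   5.9]
221.9 [ 506.1 -211.2] [-6.4  6.5]
216.7 [ 500.3 -204.2] [-5.8  7.1]
```

{"op": "step_arm", "data": {
  "deltas": [
    [0, -1, 0, 0, 0, 0, -0.1],
    [0, 0, 0, 0, 0, 0, -0.1],
    [-8.4, -3.5, 0, 0, 0, -5.23, -0.1],
    [-8.7, -2.7, 0, 0, 0, -5.23, -0.1],
    [-8.9, -1.9, 0, 0, 0, -5.23, -0.1]
  ],
  "newtons": 30
}}

```text
clock: 9.0
tcp_pos: [0.5974, -0.2431, 0.1267]
orientation: [-0.001, 0.759, -0.651, 0.002]
wrist_force: [2.7, 0.7, -2.4]
finger_gap: 0.0387
grip_force: 1.5
```

{"op": "step_arm", "data": {
  "deltas": [
    [-9.1, -1.1, 0, 0, 0, -5.23, -0.1],
    [-9.1, -0.3, 0, 0, 0, -5.23, -0.1],
    [-9.1, 0.6, 0, 0, 0, -5.23, -0.1],
    [-9, 1.4, 0, 0, 0, -5.23, -0.1],
    [-8.8, 2.2, 0, 0, 0, -5.23, -0.1]
  ]
}}

```text
clock: 9.5
tcp_pos: [0.5522, -0.2409, 0.1267]
orientation: [0.001, -0.592, 0.806, -0.002]
wrist_force: [2.9, -0.9, -2.1]
finger_gap: 0.0384
grip_force: 1.6
```

{"op": "step_arm", "data": {
  "deltas": [
    [-8.6, 3, 0, 0, 0, -5.23, -0.1],
    [-8.3, 3.8, 0, 0, 0, -5.23, -0.1],
    [-7.9, 4.5, 0, 0, 0, -5.23, -0.1],
    [-7.5, 5.2, 0, 0, 0, -5.23, -0.1],
    [-7, 5.9, 0, 0, 0, -5.23, -0.1]
  ]
}}

```text
clock: 10.0
tcp_pos: [0.5127, -0.2189, 0.1267]
orientation: [0.001, -0.394, 0.919, -0.002]
wrist_force: [2.5, -2.9, -2.4]
finger_gap: 0.0384
grip_force: 1.6
```

Pushing smoothly at about 3 N. Now slowly onto the stop.

{"op": "step_arm", "data": {
  "deltas": [
    [-6.4, 6.5, 0, 0, 0, -5.23, -0.1],
    [-5.8, 7.1, 0, 0, 0, -5.23, -0.1],
    [-0.6, 0.8, 0, 0, 0, 0, -0.1],
    [-0.6, 0.8, 0, 0, 0, 0, -0.1],
    [-0.6, 0.8, 0, 0, 0, 0, -0.1]
  ]
}}

```text
clock: 10.5
tcp_pos: [0.4988, -0.2027, 0.1265]
orientation: [0.001, -0.312, 0.95, -0.002]
wrist_force: [0.2, -3.5, 2.2]
finger_gap: 0.0382
grip_force: 1.5
```

{"op": "step_arm", "data": {
  "deltas": [
    [-0.6, 0.8, 0, 0, 0, 0, -0.1],
    [-0.6, 0.8, 0, 0, 0, 0, -0.1]
  ]
}}

```text
clock: 10.7
tcp_pos: [0.4977, -0.2012, 0.1262]
orientation: [0.001, -0.311, 0.95, -0.002]
wrist_force: [2.4, -5.3, 1.7]
finger_gap: 0.0386
grip_force: 3.1
```

{"op": "step_arm", "data": {
  "deltas": [
    [-0.6, 0.8, 0, 0, 0, 0, -0.1],
    [-0.6, 0.8, 0, 0, 0, 0, -0.1],
    [0, 0, 0, 0, 0, 0, -0.1]
  ]
}}

```text
clock: 11.0
tcp_pos: [0.4975, -0.201, 0.1263]
orientation: [0.001, -0.311, 0.95, -0.003]
wrist_force: [3.9, -8.8, -1.7]
finger_gap: 0.0383
grip_force: 4.9
```

{"op": "step_arm", "data": {
  "deltas": [
    [2.1, -2.8, 0, 0, 0, 0, 0.3],
    [2.1, -2.8, 0, 0, 0, 0, 0.3],
    [0, 0, 0, 0, 0, 0, 0.3],
    [0, 0, 0, 0, 0, 0, 0.3]
  ]
}}

```text
clock: 11.4
tcp_pos: [0.4989, -0.2034, 0.1248]
orientation: [-0.0, -0.311, 0.95, 0.001]
wrist_force: [-0.3, -0.2, 0.4]
finger_gap: 0.0556
grip_force: 0.0
```

Run:
```python
from workcell import *
s=get_state();print(s["tcp_pos"],s["wrist_force"],s["ft_torque"],s["joint_pos"].round(3),s["finger_gap"])
```

```text
[ 0.4989205  -0.20342361  0.12482317] [-0.34972579 -0.21683894  0.37931764] [ 0.02147862 -0.02779732  0.00690341] [-0.536  0.301 -0.239  1.033  0.    -1.169] 0.05560597040247415
```

{"op": "step_arm", "data": {
  "deltas": [
    [1.1, -0.8, 0, 0, 0, 8.1, 0.3],
    [0, 0, 0, 0, 0, 8.1, 0.3],
    [0, 0, 0, 0, 0, 8.1, 0.3],
    [0, 0, 0, 0, 0, 8.1, 0.3],
    [0, 0, 0, 0, 0, 8.1, 0.3]
  ]
}}

```text
clock: 11.9
tcp_pos: [0.5001, -0.2042, 0.1251]
orientation: [-0.0, -0.623, 0.782, 0.001]
wrist_force: [0.4, -0.3, 0.4]
finger_gap: 0.0558
grip_force: 0.0
```

{"op": "step_arm", "data": {
  "deltas": [
    [0, 0, 0, 0, 0, 8.1, 0.3],
    [0, 0, 0, 0, 0, 8.1, 0.3],
    [0, 0, 0, 0, 0, 8.1, 0.3],
    [0, 0, 0, 0, 0, 8.1, 0.3],
    [0, 0, 0, 0, 0, 8.1, 0.3]
  ]
}}

```text
clock: 12.4
tcp_pos: [0.5001, -0.2042, 0.1251]
orientation: [-0.0, 0.855, -0.518, -0.001]
wrist_force: [0.9, 0.0, -0.4]
finger_gap: 0.0554
grip_force: 0.0
```

{"op": "step_arm", "data": {
  "deltas": [
    [0, 0, 0, 0, 0, 8.1, 0.3],
    [0, 0, 0, 0, 0, 8.1, 0.3],
    [0, 0, 0, 0, 0, 8.1, 0.3],
    [0, 0, 0, 0, 0, 0, 0.3]
  ]
}}

```text
clock: 12.8
tcp_pos: [0.5002, -0.2043, 0.1251]
orientation: [-0.0, 0.944, -0.329, -0.0]
wrist_force: [-1.1, -0.2, 0.4]
finger_gap: 0.0555
grip_force: 0.0
```

Run:
```python
from workcell import *
from h import *
s=get_state();print(s["tcp_pos"],s["orientation"],s["ft_torque"],s["joint_pos"].round(3),s["finger_gap"])
c=read_camera("scene");K,T=c["K"],c["world_from_camera"];R=T[:3,:3].T
uv=cv2.projectPoints(np.array([[.5004,-.2042,.12]]),cv2.Rodrigues(R)[0],-R@T[:3,3],K,c["dist_coeffs"])[0].reshape(-1,2)
u,v=uv[0].astype(int);cv2.imwrite('pics/s4.png',cv2.resize(c["image"][v-45:v+45,u-60:u+60,::-1],(800,600),interpolation=2))
```

```text
[ 0.50017506 -0.20426561  0.12512711] [-1.56184254e-04  9.44333667e-01 -3.28988944e-01 -4.19913965e-04] [ 0.03207885 -0.03148065  0.01938378] [-0.536  0.303 -0.236  1.033  0.    -3.008] 0.05552073337713682
```

View pics/s4.png

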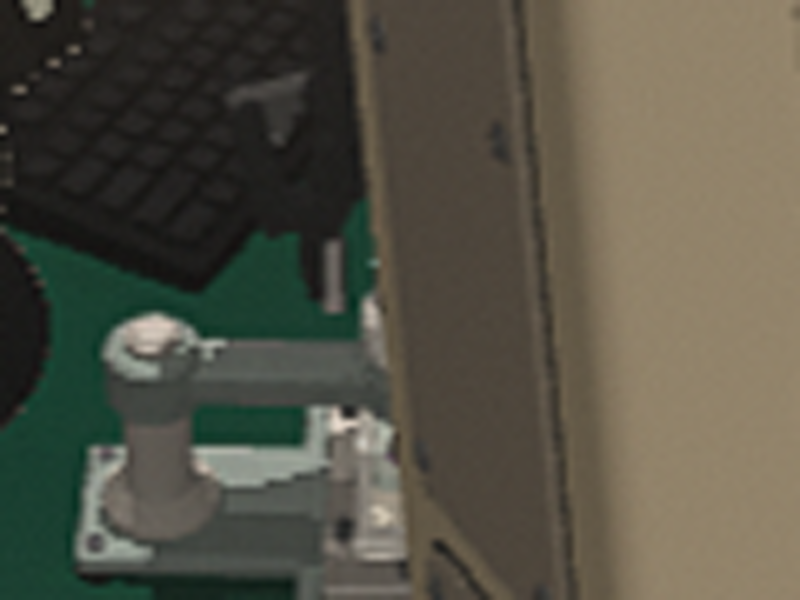

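The arm is over the nest, with the beam running from the post at (155,345) to the head at (375,335). The fingers are around the cap. Gripping and starting to turn.

{"op": "step_arm", "data": {
  "deltas": [
    [0, 0, 0, 0, 0, 0, -0.6],
    [0, 0, 0, 0, 0, 0, -0.6],
    [0, 0, 0, 0, 0, 0, -0.6],
    [0, 0, 0, 0, 0, 0, -0.6],
    [0, 0, 0, 0, 0, 0, -0.6]
  ],
  "newtons": 80
}}

```text
clock: 13.35
tcp_pos: [0.5, -0.2054, 0.1258]
orientation: [0.001, 0.944, -0.33, -0.0]
wrist_force: [-5.4, -2.1, 5.6]
finger_gap: 0.0274
grip_force: 79.0
```

```bash
cat > t.py <<'E'
import numpy as np
from workcell import *
s=get_state();q=s["orientation"];print(s["clock"],'psi',round(np.degrees(2*np.arctan2(q[2],q[1]))%360,1),'J6',np.degrees(s["joint_pos"][5]).round(1),'tz',s["ft_torque"].round(3),'tau6',s["tau"][5].round(3),s["tcp_pos"].round(4),s["wrist_force"].round(1))
E
python3 t.py
```

```text
13.35 psi 321.5 J6 -172.3 tz [-0.528  0.902  0.006] tau6 0.025 [ 0.5    -0.2054  0.1258] [-5.4 -2.1  5.6]
```

{"op": "step_arm", "data": {
  "deltas": [
    [0, 0, 0, 0, 0, -6, -0.6],
    [0, 0, 0, 0, 0, -6, -0.6],
    [0, 0, 0, 0, 0, -6, -0.6]
  ]
}}

```text
clock: 13.65
tcp_pos: [0.5, -0.2054, 0.1258]
orientation: [0.001, 0.88, -0.475, 0.0]
wrist_force: [-4.1, -2.0, 5.0]
finger_gap: 0.0273
grip_force: 79.0
```

```bash
python3 t.py
```

```text
13.65 psi 303.2 J6 -154.0 tz [-0.581  0.851  0.215] tau6 -0.896 [ 0.5    -0.2054  0.1258] [-4.1 -2.   5. ]
```

{"op": "step_arm", "data": {
  "deltas": [
    [0, 0, 0, 0, 0, -7, -0.6],
    [0, 0, 0, 0, 0, -7, -0.6],
    [0, 0, 0, 0, 0, -7, -0.6],
    [0, 0, 0, 0, 0, -7, -0.6],
    [0, 0, 0, 0, 0, -7, -0.6]
  ]
}}

```text
clock: 14.15
tcp_pos: [0.5, -0.2053, 0.1258]
orientation: [-0.001, -0.696, 0.718, -0.0]
wrist_force: [-3.9, -2.8, 6.0]
finger_gap: 0.0273
grip_force: 79.0
```

```bash
python3 t.py
```

```text
14.15 psi 268.2 J6 -119.0 tz [-0.542  0.854  0.175] tau6 -1.076 [ 0.5    -0.2053  0.1258] [-3.9 -2.8  6. ]
```

{"op": "step_arm", "data": {
  "deltas": [
    [0, 0, 0, 0, 0, -7, -0.6],
    [0, 0, 0, 0, 0, -7, -0.6],
    [0, 0, 0, 0, 0, -7, -0.6]
  ]
}}

```text
clock: 14.45
tcp_pos: [0.5001, -0.2054, 0.1259]
orientation: [-0.001, -0.553, 0.833, -0.0]
wrist_force: [-4.0, -3.2, 5.4]
finger_gap: 0.0276
grip_force: 78.9
```

```bash
python3 t.py
```

```text
14.45 psi 247.2 J6 -98.0 tz [-0.507  0.826  0.241] tau6 -1.076 [ 0.5001 -0.2054  0.1259] [-4.  -3.2  5.4]
```

{"op": "step_arm", "data": {
  "deltas": [
    [0, 0, 0, 0, 0, -6, -0.6],
    [0, 0, 0, 0, 0, -6, -0.6]
  ]
}}

```text
clock: 14.65
tcp_pos: [0.5001, -0.2054, 0.1258]
orientation: [-0.001, -0.464, 0.886, -0.001]
wrist_force: [-4.2, -2.6, 5.5]
finger_gap: 0.0277
grip_force: 78.9
```

```bash
python3 t.py
```

```text
14.65 psi 235.2 J6 -86.0 tz [-0.577  0.806  0.138] tau6 -0.889 [ 0.5001 -0.2054  0.1258] [-4.2 -2.6  5.5]
```

{"op": "step_arm", "data": {
  "deltas": [
    [0, 0, 0, 0, 0, -6, -0.6],
    [0, 0, 0, 0, 0, -6, -0.6]
  ]
}}

```text
clock: 14.85
tcp_pos: [0.5001, -0.2054, 0.1258]
orientation: [-0.001, -0.368, 0.93, -0.001]
wrist_force: [-3.8, -2.6, 5.2]
finger_gap: 0.0272
grip_force: 78.9
```

```bash
python3 t.py
```

```text
14.85 psi 223.2 J6 -74.0 tz [-0.573  0.789  0.206] tau6 -0.894 [ 0.5001 -0.2054  0.1258] [-3.8 -2.6  5.2]
```

{"op": "step_arm", "data": {
  "deltas": [
    [0, 0, 0, 0, 0, -6, -0.6],
    [0, 0, 0, 0, 0, -6, -0.6]
  ]
}}

```text
clock: 15.05
tcp_pos: [0.5001, -0.2054, 0.1258]
orientation: [-0.0, -0.269, 0.963, -0.001]
wrist_force: [-3.7, -3.3, 5.7]
finger_gap: 0.0273
grip_force: 78.9
```

```bash
python3 t.py
```

```text
15.05 psi 211.2 J6 -62.0 tz [-0.589  0.808  0.167] tau6 -0.894 [ 0.5001 -0.2054  0.1258] [-3.7 -3.3  5.7]
```

{"op": "step_arm", "data": {
  "deltas": [
    [0, 0, 0, 0, 0, -6, -0.6],
    [0, 0, 0, 0, 0, -6, -0.6]
  ]
}}

```text
clock: 15.25
tcp_pos: [0.5001, -0.2055, 0.1259]
orientation: [-0.0, -0.167, 0.986, -0.001]
wrist_force: [-3.9, -2.9, 5.6]
finger_gap: 0.0275
grip_force: 79.0
```

```bash
python3 t.py
```

```text
15.25 psi 199.2 J6 -50.0 tz [-0.578  0.802  0.234] tau6 -0.849 [ 0.5001 -0.2055  0.1259] [-3.9 -2.9  5.6]
```

{"op": "step_arm", "data": {
  "deltas": [
    [0, 0, 0, 0, 0, -6, -0.6],
    [0, 0, 0, 0, 0, -6, -0.6]
  ]
}}

```text
clock: 15.45
tcp_pos: [0.5002, -0.2055, 0.1259]
orientation: [-0.0, -0.063, 0.998, -0.001]
wrist_force: [-3.9, -2.2, 6.8]
finger_gap: 0.0274
grip_force: 79.0
```

```bash
python3 t.py
```

```text
15.45 psi 187.3 J6 -38.0 tz [-0.575  0.841  0.349] tau6 -0.729 [ 0.5002 -0.2055  0.1259] [-3.9 -2.2  6.8]
```

{"op": "step_arm", "data": {
  "deltas": [
    [0, 0, 0, 0, 0, -6, -0.6]
  ]
}}

```text
clock: 15.55
tcp_pos: [0.5002, -0.2055, 0.1259]
orientation: [-0.0, -0.011, 1.0, -0.001]
wrist_force: [-4.8, -2.6, 6.0]
finger_gap: 0.0273
grip_force: 79.0
```

```bash
python3 t.py
```

```text
15.55 psi 181.3 J6 -32.1 tz [-0.639  0.88   0.356] tau6 -0.697 [ 0.5002 -0.2055  0.1259] [-4.8 -2.6  6. ]
```

Torque started to climb near psi 205 and is now at about 0.37 N m. Continuing one row at a time to see the clicks.

{"op": "step_arm", "data": {
  "deltas": [
    [0, 0, 0, 0, 0, -6, -0.6]
  ]
}}

```text
clock: 15.65
tcp_pos: [0.5002, -0.2055, 0.1259]
orientation: [-0.0, 0.041, 0.999, -0.001]
wrist_force: [-3.9, -3.0, 5.7]
finger_gap: 0.0279
grip_force: 79.0
```

```bash
python3 t.py
```

```text
15.65 psi 175.3 J6 -26.0 tz [-0.589  0.893  0.238] tau6 -0.855 [ 0.5002 -0.2055  0.1259] [-3.9 -3.   5.7]
```

{"op": "step_arm", "data": {
  "deltas": [
    [0, 0, 0, 0, 0, -6, -0.6]
  ]
}}

```text
clock: 15.75
tcp_pos: [0.5001, -0.2055, 0.126]
orientation: [-0.0, 0.094, 0.996, -0.001]
wrist_force: [-4.7, -2.9, 6.0]
finger_gap: 0.0274
grip_force: 79.0
```

```bash
python3 t.py
```

```text
15.75 psi 169.3 J6 -20.0 tz [-0.662  0.852  0.3  ] tau6 -0.804 [ 0.5001 -0.2055  0.126 ] [-4.7 -2.9  6. ]
```

{"op": "step_arm", "data": {
  "deltas": [
    [0, 0, 0, 0, 0, -6, -0.6]
  ]
}}

```text
clock: 15.85
tcp_pos: [0.5001, -0.2055, 0.126]
orientation: [-0.0, 0.146, 0.989, -0.001]
wrist_force: [-4.0, -1.3, 6.4]
finger_gap: 0.0272
grip_force: 79.0
```

```bash
python3 t.py
```

```text
15.85 psi 163.3 J6 -14.1 tz [-0.67   0.967  0.343] tau6 -0.697 [ 0.5001 -0.2055  0.126 ] [-4.  -1.3  6.4]
```

{"op": "step_arm", "data": {
  "deltas": [
    [0, 0, 0, 0, 0, -6, -0.6]
  ]
}}

```text
clock: 15.95
tcp_pos: [0.5001, -0.2055, 0.126]
orientation: [-0.0, 0.197, 0.98, -0.001]
wrist_force: [-4.9, -2.4, 6.4]
finger_gap: 0.0274
grip_force: 79.1
```

```bash
python3 t.py
```

```text
15.95 psi 157.3 J6 -8.0 tz [-0.659  0.905  0.254] tau6 -0.854 [ 0.5001 -0.2055  0.126 ] [-4.9 -2.4  6.4]
```

{"op": "step_arm", "data": {
  "deltas": [
    [0, 0, 0, 0, 0, -6, -0.6]
  ]
}}

```text
clock: 16.05
tcp_pos: [0.5001, -0.2055, 0.1259]
orientation: [0.0, 0.248, 0.969, -0.001]
wrist_force: [-5.0, -3.4, 5.9]
finger_gap: 0.0275
grip_force: 79.1
```

```bash
python3 t.py
```

```text
16.05 psi 151.3 J6 -2.0 tz [-0.693  0.946  0.272] tau6 -0.804 [ 0.5001 -0.2055  0.1259] [-5.  -3.4  5.9]
```

{"op": "step_arm", "data": {
  "deltas": [
    [0, 0, 0, 0, 0, -6, -0.6]
  ]
}}

```text
clock: 16.15
tcp_pos: [0.5001, -0.2055, 0.1259]
orientation: [0.0, 0.298, 0.954, -0.001]
wrist_force: [-4.6, -2.4, 5.4]
finger_gap: 0.0275
grip_force: 79.0
```

```bash
python3 t.py
```

```text
16.15 psi 145.3 J6 3.9 tz [-0.65   0.963  0.398] tau6 -0.698 [ 0.5001 -0.2055  0.1259] [-4.6 -2.4  5.4]
```

Two clicks so far (dips at psi 175 and 157). One more click, then let go.

{"op": "step_arm", "data": {
  "deltas": [
    [0, 0, 0, 0, 0, -6, -0.6],
    [0, 0, 0, 0, 0, -6, -0.6],
    [0, 0, 0, 0, 0, -3, -0.6],
    [0, 0, 0, 0, 0, 0, -0.6]
  ]
}}

```text
clock: 16.55
tcp_pos: [0.5001, -0.2055, 0.1259]
orientation: [0.0, 0.419, 0.908, -0.001]
wrist_force: [-4.5, -2.9, 6.2]
finger_gap: 0.0273
grip_force: 79.1
```

```bash
python3 t.py
```

```text
16.55 psi 130.4 J6 18.8 tz [-0.686  0.956  0.089] tau6 0.394 [ 0.5001 -0.2055  0.1259] [-4.5 -2.9  6.2]
```

{"op": "step_arm", "data": {
  "deltas": [
    [0, 0, 0, 0, 0, 0, 0.3],
    [0, 0, 0, 0, 0, 0, 0.3],
    [0, 0, 0, 0, 0, 0, 0.3],
    [0, 0, 15, 0, 0, 0, 0.3],
    [0, 0, 40, 0, 0, 0, 0.3]
  ]
}}

```text
clock: 17.05
tcp_pos: [0.4983, -0.2031, 0.1771]
orientation: [-0.004, 0.418, 0.908, 0.001]
wrist_force: [-0.7, -0.4, -0.2]
finger_gap: 0.0557
grip_force: 0.0
```

{"op": "step_arm", "data": {
  "deltas": [
    [0, 0, 45, 0, 0, 0, 0.3],
    [0, -45, 20, 0, 0, 0, 0.3],
    [0, -50, 0, 0, 0, 0, 0.3],
    [0, -50, 0, 0, 0, 0, 0.3],
    [0, -50, 0, 0, 0, 0, 0.3]
  ]
}}

```text
clock: 17.55
tcp_pos: [0.5009, -0.4013, 0.2457]
orientation: [0.001, 0.418, 0.908, 0.0]
wrist_force: [1.2, -0.5, -0.5]
finger_gap: 0.0554
grip_force: 0.0
```

{"op": "step_arm", "data": {
  "deltas": [
    [0, -40, 0, 0, 0, 0, 0.3],
    [0, -40, 0, 0, 0, 0, 0.3],
    [0, 0, 0, 0, 0, 0, 0.3],
    [0, 0, 0, 0, 0, 0, 0.3]
  ]
}}

```text
clock: 17.95
tcp_pos: [0.5002, -0.4803, 0.2438]
orientation: [-0.001, 0.419, 0.908, 0.001]
wrist_force: [0.1, 0.6, 0.1]
finger_gap: 0.0555
grip_force: 0.0
```

```bash
python3 t.py
python3 - <<'E'
from workcell import *
from h import *
o=[]
for n,hw in(("scene",(20,30)),("top",(20,30))):
    c=read_camera(n);K,T=c["K"],c["world_from_camera"];R=T[:3,:3].T
    uv=cv2.projectPoints(np.array([[.5,-.2048,.1485]]),cv2.Rodrigues(R)[0],-R@T[:3,3],K,c["dist_coeffs"])[0].reshape(-1,2)
    u,v=uv[0].round().astype(int);pickle.dump(c,open(n+'5.pkl','wb'));print(n,uv)
    o.append(cv2.resize(c["image"][v-30:v+30,u-20:u+20,::-1],(400,600),interpolation=2))
cv2.imwrite('pics/f.png',np.hstack(o))
c=pickle.load(open('top5.pkl','rb'));W=world(c);z=W[...,2]*1000;m=(z>142)&(z<155)&(np.hypot(W[...,0]-.5,W[...,1]+.204)<.03)
print(m.sum(),W[m].mean(0))
E
```

```text
17.95 psi 130.5 J6 -0.9 tz [ 0.042 -0.011  0.046] tau6 -0.018 [ 0.5002 -0.4803  0.2438] [0.1 0.6 0.1]
scene [[252.31281386 196.21899536]]
top [[239.0093269  211.04347921]]
128 [ 0.49972311 -0.2043002   0.14813877]
```

View pics/f.png

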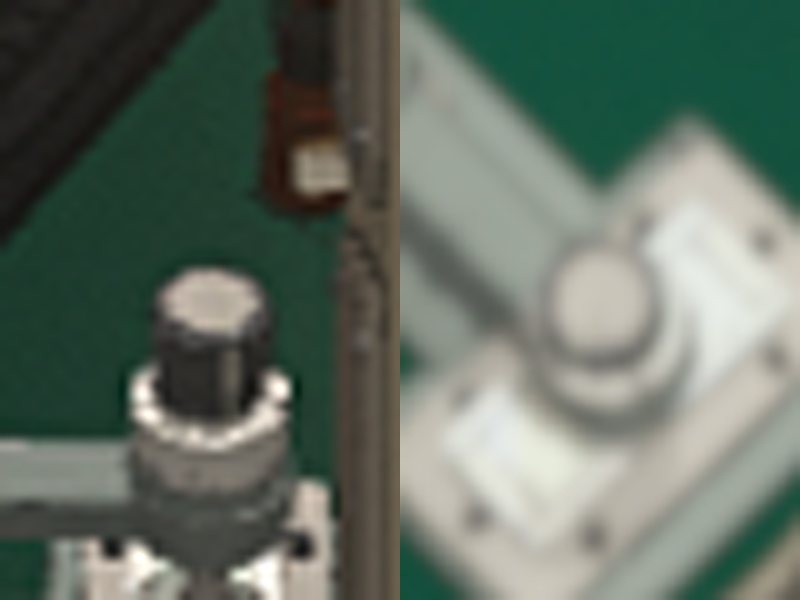

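The head stands over the nest with the cap at (499.7,-204.3) mm, and the carrier is still between the pins. The cap's line can't be read at this resolution, but the torque trace shows two clicks and the last turn carried it past the third. Handing in.

```bash
python3 -c "
from workcell import *
print(hand_in())"
```

```text
the job is handed in; nothing more can be done
None
```

I handed the job in at about 18 s: carrier seated in the nest, press arm at its stop, and cap turned until the clutch clicked. That is three clicks by my count: two read from the torque and the third worked out from the turn angle, since the cameras could not resolve the cap's line; no verdict came back.

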